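# Index the engraving table to the red station and pin it

## Task

Crank the engraver's index table round the shorter way until its red mark comes up to the pin bracket, then take the yellow-headed index pin from its wooden block, stand it in the bracket's hole and ease the crank until the pin drops fully home in the slot by the red mark. The mark is only painted on roughly, so find the slot by feel and never force pin or crank; leave the pin in, let go, and leave everything else on the bench where it is.

Things in the scene. Friction and masses are not known exactly. Their poses are not given: they have to be found in the camera images.
- index_table: Hand-indexed rotary table fixed to the bench: grey foot 184 mm across, dark drum, silver wheel on top, and a steel pin bracket 36 mm wide that reaches in over the index ring, 58 to 118 mm out from the axis, its top 69 mm above the bench, 18 mm thick. Origin on the wheel's axis at bench level; z up, x towards the pin bracket.
- axis (a point): Centre of the wheel's top face, 56 mm above the bench. The wheel is 112 mm across; a brass and copper work holder, 52 mm across, stands 14 mm above it in the middle. Round it and turning with it runs the steel index ring: radius 58 to 82 mm, top 48 mm above the bench, 12 mm thick, with 12 radial slots through it, 12 mm wide, one every 30 degrees.
- bush (a point): Centre of the mouth of the round hole through the pin bracket, at its top face: 70 mm out from the axis along the table's x, 69 mm above the bench, over the middle of the ring's slots. The hole is vertical, 11 mm wide with a 2 mm countersink, 18 mm deep; the ring runs 3 mm below its lower end.
- wheel (a joint): Wheel angle, rad, positive counter-clockwise from above; no stops, value not wrapped. At 0 the red mark is opposite the pin bracket and the crank over the bracket; the mark is at the bracket at +3.14 and just as well at -3.14. Starts between -2.1 and 2.1. About 0.07 N m of drag; stays where it is left.
- mark (a point): Middle of the red paint mark on the wheel's top near its rim, 48 mm from the axis. Its slot in the ring lies on the same radius, but the hand-painted mark is off by 5 to 8 degrees, ahead or behind; the next slots are 30 degrees away.
- crank (a point): Grip point of the crank: an upright black revolving handle on the wheel, opposite the red mark, 45 mm from the axis, 18 mm thick, 62 to 115 mm above the bench; this point is on its axis 100 mm above the bench. It spins freely in the grasp.
- pin: Loose index pin, 90 g, origin at the tip of its nose, z up to its head. Steel shank 10 mm thick, 30 mm long, nose chamfer 1.5 mm; yellow round head 20 mm thick, 30 mm tall. Starts upright in the pin block, head on the block. Home: head on the bracket, nose 9 mm down in a slot. Between slots the nose rests on the ring, head 9 mm above the bracket; over a slot it falls in by its weight.
- pin_block: Wooden block 60 x 60 x 34 mm fixed to the bench, with a 13 mm hole in the middle of its top that holds the pin. Origin at the centre of its underside.
- oil_jar: Small amber jar, 42 mm across, 55 mm tall, standing; origin at the centre of its underside. Not part of the job.
- brass_blank: Upright brass cylinder, 26 mm across, 32 mm tall; origin at the centre of its underside. Not part of the job.
- screwdriver: Screwdriver lying on the bench, 150 mm long along its x. Not part of the job.
- dish: Shallow steel dish, 84 mm across, 18 mm high; origin at the centre of its underside. Not part of the job.
Not all that is in view belongs to the job. What is shaped like the index_table but pink or purple is not meant.

How it is judged:
On the way, in this order (a step that is already met when the one before it is completed fails the run):
1. the wheel is turned until the red mark is within 15 degrees of the pin bracket ((value of joint wheel above 2.88 rad or value of joint wheel below -2.88 rad)), for 0.1 s.
2. the pin drops fully home through the bracket into the slot (horizontal distance between pin and bush below 0.003 m and z of pin in the frame of bush below -0.0285 m), for 0.2 s.
At the end, for the whole second after the job is handed in: The red mark is at the pin bracket (within 12 degrees), the index pin stands in the bracket's hole with its head down on the bracket (to 1.5 mm) and its nose in the slot by the red mark, upright to 4.5 degrees, and wheel and pin are at rest (all of step 2 and (value of joint wheel between 2.93 and 3.35 rad or value of joint wheel between -3.35 and -2.93 rad) and angle between pin's own z axis and vertical below 0.08 rad and velocity of joint wheel between -0.05 and 0.05 rad/s and linear speed of pin below 0.02 m/s); the robot touches nothing.
It fails at once if the wheel is taken the longer way round ((value of joint wheel between -2 and -1.8 rad and distance of mark from where it was at the start of the episode above 0.0821 m) or (value of joint wheel between 1.8 and 2 rad and distance of mark from where it was at the start of the episode above 0.0821 m)).
It fails at once if the pin is forced: more than 25 N in all between the pin and the table, bracket or ring (contact force between pin and index_table above 25 N).
It fails at once if the oil jar, brass cylinder, screwdriver or dish is disturbed (moved 10 mm) (distance of any of oil_jar, brass_blank, screwdriver, dish from where it was at the start of the episode above 0.01 m).
It also fails if it takes over 61 s, if anything falls off the work surface, if the arm or the gripper's body presses on something with over 40 N, if the wrist force passes 120 N, or if a joint passes its speed limit or range.

## Robot

A 7-joint arm with a two-finger parallel gripper is mounted at the origin on the work surface. World frame = base frame: x ahead of the robot, y to its left, z up, the work surface at z = 0. Lengths are in m, angles in rad, forces in N, time in s.
With the tool pointing down it reaches from about 0.425 to 0.825 m from the base axis. Payload 3.6 kg.
Tool frame: the origin (TCP) lies where the fingers leave the gripper's body, on its centre line; the fingertips stand 73 mm ahead of it and the grasp point (between the pads) lies 54 mm ahead of it; x points along the fingers, y is the direction in which the jaws open and shut, and the axes are right-handed (so a half turn about x gives the same grasp; the last joint's range is limited). The gripper opens to 85 mm and grips with 20 to 120 N. Pads are 22 mm wide; open, the fingers measure 114 mm over their backs; the gripper's body (76 mm by 85 mm) begins 54 mm behind the grasp point. The pads swing forward as they close: fully open they stand 13 mm farther back than shut.
Start: joints at [-1.218, 0.615, -0.013, 1.423, 0.008, 1.103, -0.04], TCP at [0.241, 0.604, 0.304] pointing down, gripper open.
Joint ranges: [-3.12, 3.12], [-0.3, 2.06], [-1.34, 1.32], [0.26, 2.42], [-1.36, 4.5], [0.01, 1.98], [-2.84, 2.84]. Speed limits (rad/s): [2.79, 2.79, 3.14, 3.14, 3.14, 3.14, 3.14].

## Interface

Orientations are given as a unit quaternion [x, y, z, w].
In Python, from station import arm, snapshot, camera_info, ticket gives the robot as it stands. Calls block until the motion is done:
- arm.movep(position, orientation): joint-space move of the TCP to a pose.
- arm.line_to(position, velocity=0.15, ori=None): straight line of the TCP; ori=None keeps the orientation; velocity is the mean speed in m/s.
- arm.move_j(angles): joint-space move.
- arm.move_gripper(opening, effort=None): opening from 0.0 (shut) to 1.0 (fully open); effort is the grip in N (None keeps the last); returns when the fingers have stopped.
- arm.pause(seconds).
- arm.ik(position, orientation): joint angles nearest the present ones, or None.
- snapshot(name): name is "side" or "top" or "wrist"; returns the picture (400x640x3 uint8, blue, green, red); there is no depth.
- camera_info(name): a dict with "fx", "fy", "cx", "cy" (pixels), "dist_coeffs" ([k1, k2, p1, p2, k3] as OpenCV has them; the pictures are not rectified), "R" (3x3) and "t" (3): a world point X has camera coordinates R X + t; the wrist camera has in their place "T_tool_cam" (4x4, takes a point from camera to tool coordinates, whose origin is the TCP and whose axes are the tool frame's). Camera axes: x right, y down, z forward; pixel columns grow to the right and rows downward; lengths in m; the calibration is good to about 2 mm. A picture is of the moment at which its call begins: read the wrist's pose just before it. camera_info takes no time and is no camera call.
A pose or a line that the arm cannot do raises arm.MotionError and nothing moves.
- ticket.finish_job(): hands the job in, once; it reports no verdict.
Readings, each from a call of its own:
- arm.read_time(): time.
- arm.read_joint_positions(): joint angles.
- arm.read_dq(): joint speeds.
- arm.read_effort(): joint torques, N m.
- arm.read_tool_pos(): TCP position.
- arm.read_eef_rot(): TCP orientation.
- arm.read_ft_force(): force on the tool from outside, world axes, zero at the start.
- arm.read_wrist_torque(): the same for the moment, N m.
- arm.read_opening(): opening from 0.0 (shut) to 1.0 (fully open).
Only numpy, scipy, OpenCV 4.12 (cv2) and the standard library are available. Lean on these libraries where they do the work, as an engineer would, in place of code of your own. Each camera call takes 0.05 s, during which the arm holds its last target. There are 200 camera calls.

## Working session

There is one attempt and no reset: what is moved stays moved. The work goes in short steps, each a Python script; the robot and the scene stay as the last script left them, time stands still between calls to the robot, and variables do not carry over. Pictures are saved under pics/ and viewed, about 8 in all and at most 12, crops included, and the job is handed in when it is done.

```bash
mkdir -p pics; ls
python3 - <<'E'
from station import *
import cv2
for n in("top","side"):
    cv2.imwrite(f"pics/{n}0.png",snapshot(n))
    print(n,camera_info(n))
print(camera_info("wrist"))
print(arm.read_time(),arm.read_tool_pos(),arm.read_eef_rot(),arm.read_ft_force())
E
```

```text
pics
top {'fx': 362.4388944613167, 'fy': 362.4388944613167, 'cx': 317.17862113935075, 'cy': 202.86439567066137, 'dist_coeffs': array([0.02515084, 0.        , 0.        , 0.        , 0.        ]), 'R': array([[-0.01728045, -0.99984536, -0.00326175],
       [-0.99755496,  0.01746162, -0.06766971],
       [ 0.0677162 ,  0.00208441, -0.99770245]]), 't': array([-0.01497322,  0.49575019,  0.8667262 ])}
side {'fx': 406.130404515072, 'fy': 406.130404515072, 'cx': 320.1792429195779, 'cy': 189.78313147590924, 'dist_coeffs': array([0.01993545, 0.        , 0.        , 0.        , 0.        ]), 'R': array([[ 0.80811389, -0.58875537,  0.01786245],
       [-0.37134071, -0.53276606, -0.7604383 ],
       [ 0.45722864,  0.60788769, -0.64916449]]), 't': array([-0.41506571,  0.24885828,  0.82105917])}
{'fx': 299.24499529636, 'fy': 299.24499529636, 'cx': 317.48298773863763, 'cy': 198.06295244668263, 'dist_coeffs': array([0.00297262, 0.        , 0.        , 0.        , 0.        ]), 'T_tool_cam': array([[-5.78910361e-05, -2.91727420e-01,  9.56501495e-01,
        -7.05148990e-02],
       [ 9.99999250e-01, -1.18692412e-03, -3.01481305e-04,
         8.04125150e-05],
       [ 1.22324506e-03,  9.56500760e-01,  2.91727270e-01,
        -7.45193445e-02],
       [ 0.00000000e+00,  0.00000000e+00,  0.00000000e+00,
         1.00000000e+00]])}
0.1 [0.24076947 0.60320685 0.30284698] [ 0.13265365  0.69455229 -0.13427599  0.69424065] [ 0.71724688  0.82360649 -0.26670672]
```

View pics/top0.png

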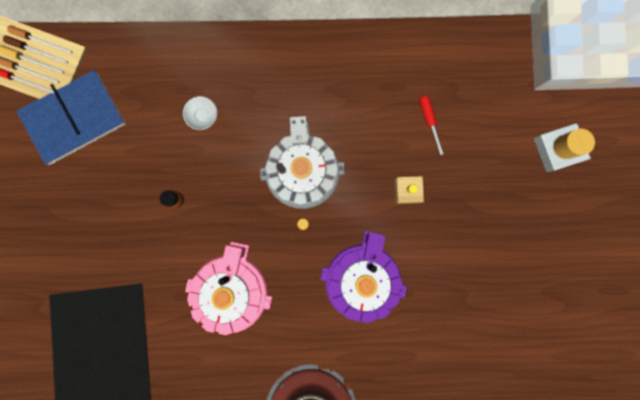

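View pics/side0.png

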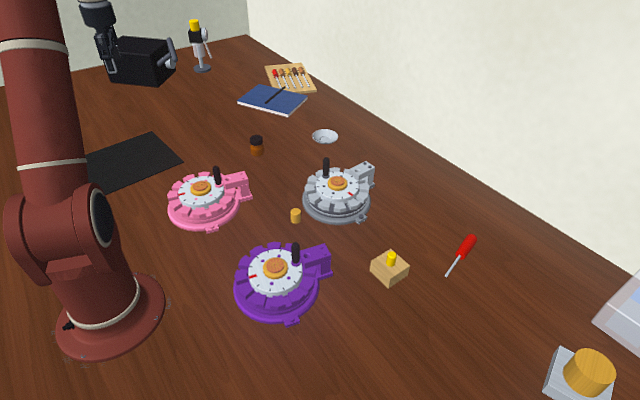

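Top view: the grey index table is at (302,167), with its bracket at (299,128), crank at (281,168) and red mark at (322,166). The pink (226,297) and purple (366,286) tables are decoys, since the one meant has a grey foot and silver wheel. The pin is in its block at (411,189), the brass blank at (303,224), jar (169,198), dish (200,113) and screwdriver (432,125).

```bash
python3 - <<'E'
import cv2
a=cv2.imread("pics/top0.png")[105:240,250:440]
cv2.imwrite("pics/c1.png",cv2.resize(a,None,fx=4.2,fy=4.2,interpolation=cv2.INTER_CUBIC))
E
cat > h.py <<'E'
import numpy as np,cv2
from scipy.spatial.transform import Rotation as Ro
from station import arm,snapshot,camera_info,ticket
def ray(n,uv,z,pose=None):
    c=camera_info(n);K=np.array([[c['fx'],0,c['cx']],[0,c['fy'],c['cy']],[0,0,1]])
    p=cv2.undistortPoints(np.array([[uv]],float),K,np.array(c['dist_coeffs']))[0,0]
    d=np.array([p[0],p[1],1.])
    if n=="wrist":
        P,q=pose;T=np.array(c['T_tool_cam']);R=Ro.from_quat(q).as_matrix()
        o=P+R@T[:3,3];d=R@T[:3,:3]@d
    else:
        R=np.array(c['R']);o=-R.T@c['t'];d=R.T@d
    return o+d*(z-o[2])/d[2]
def quat(yaw):  # tool x down, tool y (jaws) at yaw in world
    y=np.array([np.cos(yaw),np.sin(yaw),0]);x=np.array([0,0,-1.])
    return Ro.from_matrix(np.c_[x,y,np.cross(x,y)]).as_quat()
E
```

```text
(no output)
```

View pics/c1.png

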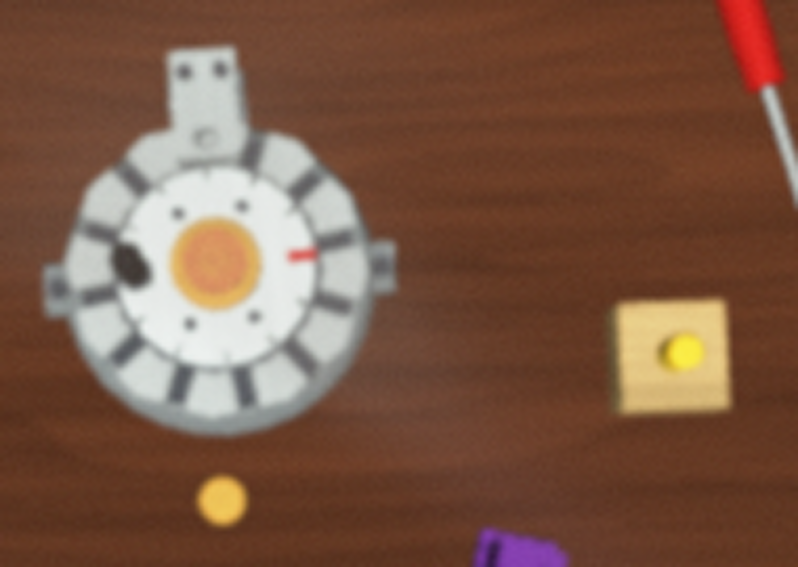

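The crop shows the bush at (206,137), the hub at (215,262), the mark at (302,255) and nearby slots at (335,239) and (333,302). The pin head is at (686,351) and the crank at (130,265). This confirms the grey table.

Run:
```python
from h import *
f=lambda u,v,z:ray("top",(250+(u+.5)/4.2-.5,105+(v+.5)/4.2-.5),z)
ax=f(215,262,.070);bu=f(206,137,.069);mk=f(302,255,.056);cr=f(130,266,.105);pin=f(687,350,.064)
s1=f(335,239,.048);s2=f(333,302,.048);w=f(213,266,.056)
print("ax",ax,w,"bush",bu,np.linalg.norm((bu-ax)[:2]),"mark",mk,np.linalg.norm((mk-ax)[:2]),"crank",cr,"pin",pin,"block",f(673,356,.034))
a=lambda p:np.arctan2(*(p-ax)[1::-1])
tx=a(bu)
for n,p in dict(bush=bu,mark=mk,crank=cr,s1=s1,s2=s2).items(): print(n,np.degrees(a(p)),np.degrees(a(p)-tx))
print("brass",f(222,501,.032))
# wheel: mark angle rel bracket = value+pi
```

```text
ax [0.57532743 0.01259839 0.07      ] [0.57545771 0.01438993 0.056     ] bush [0.64520227 0.01660287 0.069     ] 0.06998950106586414 mark [ 0.58076869 -0.03538625  0.056     ] 0.048292158217142556 crank [0.56808199 0.05569429 0.105     ] pin [ 0.52281244 -0.2457832   0.064     ] block [ 0.52266344 -0.24565723  0.034     ]
bush 3.2799950511691955 0.0
mark -83.53052059175316 -86.81051564292235
crank 99.54351632754747 96.26352127637827
s1 -76.87509318419531 -80.15508823536452
s2 -107.22350319869368 -110.50349824986289
brass [0.44468201 0.01232201 0.032     ]
```

Run:
```python
from h import *
t=arm.read_time()
arm.movep([.568,.0535,.24],quat(np.pi/2))
p=np.array(arm.read_tool_pos());q=np.array(arm.read_eef_rot())
im=snapshot("wrist");cv2.imwrite("pics/w1.png",im);np.savez("w1",p=p,q=q)
print(arm.read_time()-t,p,q,quat(np.pi/2),arm.read_joint_positions(),arm.read_ft_force())
```

```text
2.3417 [0.56801978 0.05496197 0.24011507] [-4.09600164e-04  7.07007093e-01  1.08564335e-03  7.07205504e-01] [ 2.16489014e-17  7.07106781e-01 -2.16489014e-17  7.07106781e-01] [-0.12186199  0.56095981 -0.01945386  1.73894248  0.01288579  0.84140346
  1.42610108] [-0.43367707 -0.79501643 -0.33775585]
```

View pics/w1.png

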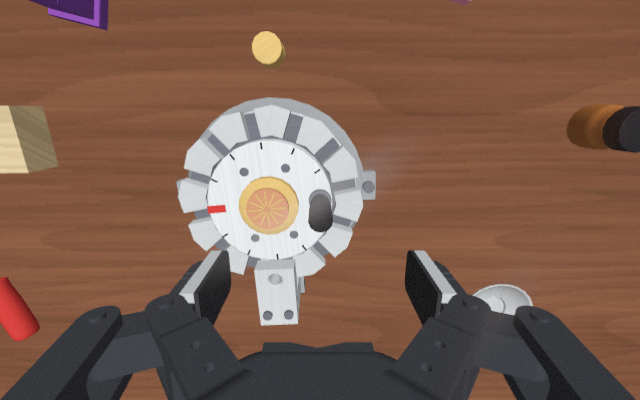

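Run:
```python
from h import *
d=np.load("w1.npz");P=(d['p'],d['q'])
f=lambda u,v,z:ray("wrist",(u,v),z,P)
ax=f(267,207.5,.070);bu=f(275,279,.069);print("ax",ax,"bush",bu,np.linalg.norm((bu-ax)[:2]))
for n,a in dict(mark=(217,209.5,.056),crank=(320.5,219,.115),base=(319,198,.062),s1=(196,227,.048),s2=(193,196,.048),s3=(250,124,.048),s4=(293,124,.048),s5=(340,184,.048)).items():
    p=f(*a);print(n,p,np.linalg.norm((p-ax)[:2]),np.degrees(np.arctan2(*(p-ax)[1::-1])-np.arctan2(*(bu-ax)[1::-1])))
im=cv2.imread("pics/w1.png")[90:300,160:390];cv2.imwrite("pics/c2.png",cv2.resize(im,None,fx=2.8,fy=2.8,interpolation=cv2.INTER_CUBIC))
```

```text
ax [0.57538632 0.01233801 0.07      ] bush [0.64515006 0.01616978 0.069     ] 0.06986889188861709
mark [ 0.58207332 -0.03518809  0.056     ] 0.04799423596227329 -85.13477430184159
crank [0.56853405 0.05724283 0.115     ] 0.04542461870279742 95.53234018878972
base [0.56937    0.05649998 0.062     ] 0.04456989569306743 94.61401179095364
s1 [ 0.60235407 -0.05953034  0.048     ] 0.07676144615829589 -72.57579300560268
s2 [ 0.57180059 -0.0586829   0.048     ] 0.07111137259633615 -96.03412231079102
s3 [ 0.5077095  -0.00240152  0.048     ] 0.0692633107875885 -170.85706209951925
s4 [0.50767042 0.0342583  0.048     ] 0.07117542719030476 158.91893042628314
s5 [0.56038807 0.07555572 0.048     ] 0.06497250666797486 100.2027248797875
```

View pics/c2.png

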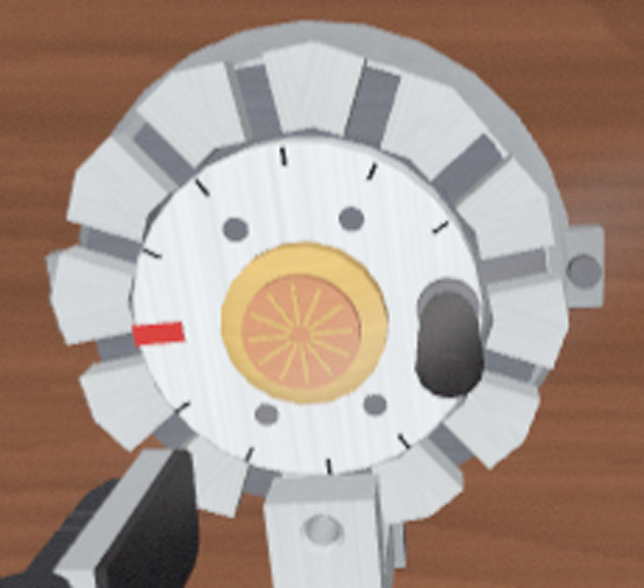

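```bash
cat >> h.py <<'E'
AX=np.array([.5754,.0124]);BX=np.radians(3.2)
def cpos(deg,z=.154,r=.045):
    a=BX+np.radians(deg);return [AX[0]+r*np.cos(a),AX[1]+r*np.sin(a),z]
def cang(p): return np.degrees(np.arctan2(p[1]-AX[1],p[0]-AX[0])-BX)%360
E
python3 - <<'E'
from h import *
t0=arm.read_time();q=quat(np.pi/2)
arm.movep(cpos(95,.19),q);arm.line_to(cpos(95),.1)
print(arm.read_tool_pos(),cpos(95),arm.read_ft_force())
arm.move_gripper(0.0,30)
print("grip",arm.read_opening(),arm.read_tool_pos(),arm.read_ft_force(),arm.read_time()-t0)
for a in np.arange(101,172,7.):
    arm.line_to(cpos(a),.08)
    p=np.array(arm.read_tool_pos());print(a,np.round(cang(p),1),np.round(np.hypot(*(p[:2]-AX)),4),np.round(arm.read_ft_force(),1),round(arm.read_time()-t0,2))
    if np.linalg.norm(arm.read_ft_force())>25: break
arm.line_to(cpos(171),.05)
print(cang(arm.read_tool_pos()),arm.read_opening(),arm.read_ft_force(),arm.read_time())
cv2.imwrite("pics/t2.png",cv2.resize(snapshot("top")[100:240,230:430],None,fx=4,fy=4,interpolation=cv2.INTER_CUBIC))
E
```

```text
[0.56961193 0.05695666 0.15492804] [np.float64(0.568981697983252), np.float64(0.056939930390850504), 0.154] [-0.20236946 -0.25059391  0.96410754]
grip 0.20191497740300657 [0.56907661 0.05699096 0.15427739] [-0.59348     0.28433554  2.78753559] 1.4500000000000002
101.0 101.3 0.0453 [-0.1  0.7  2.2] 1.7
108.0 108.7 0.0455 [-1.2  1.7  5.1] 1.95
115.0 115.6 0.0457 [-1.4  2.4  5.6] 2.2
122.0 122.9 0.0459 [-1.5  2.4  5.2] 2.45
129.0 130.2 0.046 [-2.6  1.4  7. ] 2.7
136.0 137.5 0.0462 [-3.7  2.7  7.5] 2.95
143.0 144.6 0.0464 [-4.5  2.8  7.3] 3.2
150.0 151.8 0.0465 [-3.6  2.3  8.2] 3.45
157.0 158.9 0.0466 [-3.8  0.4  8.4] 3.7
164.0 166.1 0.0466 [-3.4  1.5  8.2] 3.95
171.0 173.2 0.0467 [-3.7  0.2  7.9] 4.2
173.14870517249264 0.1997150538005232 [-3.7713253   0.34007152  8.56834091] 6.8917
```

Run:
```python
from h import *
arm.move_gripper(0.7);p=np.array(arm.read_tool_pos())
arm.line_to([p[0],p[1],.22],.2)
arm.movep([.6,.02,.235],quat(np.pi/2));arm.pause(.2)
p=np.array(arm.read_tool_pos());q=np.array(arm.read_eef_rot())
im=snapshot("wrist");np.savez("w2",p=p,q=q);cv2.imwrite("pics/w2full.png",im)
cv2.imwrite("pics/w2.png",cv2.resize(im[60:300,190:430],None,fx=2.5,fy=2.5,interpolation=cv2.INTER_CUBIC))
print(arm.read_time(),p)
```

```text
8.5417 [0.59848663 0.01991737 0.2339469 ]
```

View pics/w2.png

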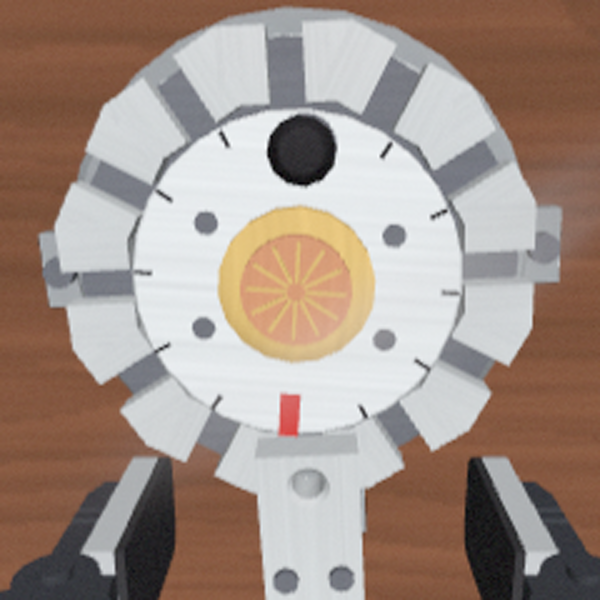

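The crop shows the bush at (309,484), the hub at (297,287), the red mark at (289,414) just short of the bracket, the opposite slot at (285,70) and the crank top at (302,149).

Run:
```python
from h import *
d=np.load("w2.npz");P=(d['p'],d['q'])
f=lambda u,v,z:ray("wrist",(190+(u+.5)/2.5-.5,60+(v+.5)/2.5-.5),z,P)
ax=f(297,288,.070);bu=f(309,484,.069)
print("ax",ax,"bush",bu,np.linalg.norm((bu-ax)[:2]))
A=lambda p:np.degrees(np.arctan2(*(p-ax)[1::-1]))
print("bx",A(bu))
for n,a in dict(mark=(289,414,.056),crank=(302,150,.115),s180=(285,70,.048),sR=(493,265,.048),sL=(103,285,.048),sUL=(181,102,.048),sUR=(392,91,.048)).items():
    p=f(*a);print(n,p,np.linalg.norm((p-ax)[:2]),(A(p)-A(bu))%360)
```

```text
ax [0.57559608 0.01276251 0.07      ] bush [0.6455153  0.01622943 0.069     ] 0.07000512223415639
bx 2.8386650515978054
mark [0.62456384 0.00901925 0.056     ] 0.049110628082203255 352.7899594132134
crank [0.53118889 0.01573468 0.115     ] 0.04450653364127841 173.33223715109682
s180 [0.50867481 0.00891263 0.048     ] 0.06703190943067593 180.45384428254465
sR [0.57234016 0.08016601 0.048     ] 0.0674820939936411 89.92685297212255
sL [ 0.57926998 -0.05576348  0.048     ] 0.06862440040097023 270.23020983703844
sUL [ 0.51844846 -0.02515669  0.048     ] 0.06858364032147404 210.72683364942213
sUR [0.51512557 0.04358433 0.048     ] 0.06787242542645658 150.15339108302172
```

Run:
```python
from h import *
arm.movep([.523,-.246,.19],quat(np.pi/2));arm.pause(.15)
p=np.array(arm.read_tool_pos());q=np.array(arm.read_eef_rot())
im=snapshot("wrist");np.savez("w3",p=p,q=q);cv2.imwrite("pics/w3full.png",im)
m=cv2.inRange(cv2.cvtColor(im,cv2.COLOR_BGR2HSV),(24,150,120),(34,255,255))
n,l,s,c=cv2.connectedComponentsWithStats(m);k=1+np.argmax(s[1:,4]);print(s[k],c[k],p,arm.read_time(),arm.read_joint_positions()[6])
x,y=c[k].astype(int);x0,y0=x-100,y-80
cv2.imwrite("pics/w3.png",cv2.resize(im[y0:y0+160,x0:x0+200],None,fx=3,fy=3,interpolation=cv2.INTER_CUBIC));print(x0,y0)
```

```text
Traceback (most recent call last):
ValueError: attempt to get argmax of an empty sequence
```

View pics/w3full.png

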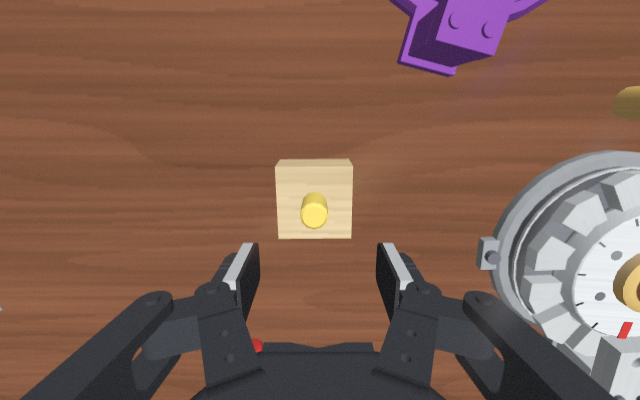

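The pin's head top is centred at (314,214) in its block, clear of everything else. Next I grasp it.

Run:
```python
from h import *
d=np.load("w3.npz");P=(d['p'],d['q']);print(P[0])
h=ray("wrist",(314,214),.064,P);print("pin",h,"block",ray("wrist",(314.5,203),.034,P),arm.read_time())
q=quat(np.pi/2)
arm.move_gripper(.55)
arm.line_to([h[0],h[1],.135],.2);arm.line_to([h[0],h[1],.112],.08)
print(arm.read_tool_pos(),arm.read_ft_force())
arm.move_gripper(0,30)
print("grip",arm.read_opening(),arm.read_tool_pos(),arm.read_ft_force())
p=arm.read_tool_pos()
arm.line_to([h[0],h[1],.20],.12)
arm.pause(.1);p=np.array(arm.read_tool_pos());r=np.array(arm.read_eef_rot());np.savez("w4",p=p,q=r)
im=snapshot("wrist");cv2.imwrite("pics/w4.png",cv2.resize(im[180:330,220:420],None,fx=3.5,fy=3.5,interpolation=cv2.INTER_CUBIC))
print(p,arm.read_opening(),arm.read_ft_force(),arm.read_time())
```

```text
[ 0.52434113 -0.24364945  0.19028966]
pin [ 0.52170082 -0.24590813  0.064     ] block [ 0.52335392 -0.2458167   0.034     ] 9.825
[ 0.52176419 -0.24593922  0.11208287] [ 0.11507106 -1.4076135   0.31564068]
grip 0.21688397894408512 [ 0.52200652 -0.24603166  0.11264473] [ 0.88956316 -1.02247419  3.37721597]
[ 0.52112105 -0.24564987  0.19890776] 0.22080307320755277 [ 0.76633741 -0.34965596 -0.56855174] 12.3583
```

View pics/w4.png

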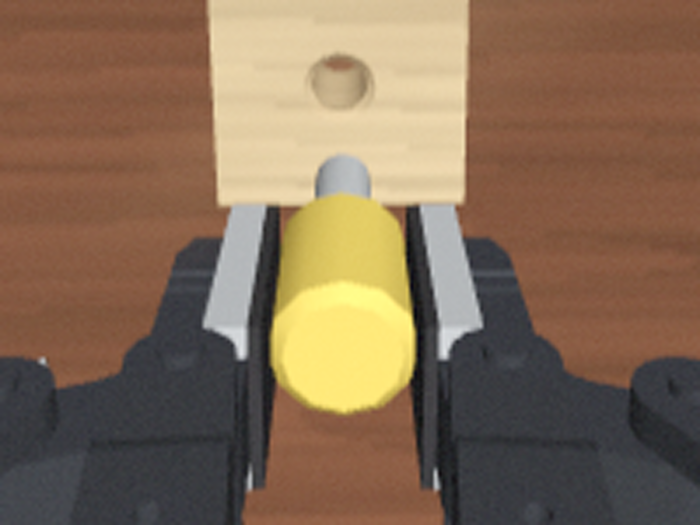

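Run:
```python
from h import *
d=np.load("w4.npz");P=(d['p'],d['q'])
o=ray("wrist",(220+343.5/3.5-.5,180+347.5/3.5-.5),P[0][2]-.0486,P)-P[0];print("offset",o)
q=quat(np.pi/2)
t=np.array([.6454,.0163])-o[:2]
arm.movep([t[0],t[1],.22],q)
arm.line_to([t[0],t[1],.186],.08);arm.pause(.3)
p=np.array(arm.read_tool_pos());r=np.array(arm.read_eef_rot());np.savez("w5",p=p,q=r,t=t,o=o)
im=snapshot("wrist");cv2.imwrite("pics/w5full.png",im)
cv2.imwrite("pics/w5.png",cv2.resize(im[180:330,220:420],None,fx=3.5,fy=3.5,interpolation=cv2.INTER_CUBIC))
print(t,p,r,arm.read_ft_force(),arm.read_time())
```

```text
offset [ 8.43409641e-06  1.79236902e-04 -4.86000000e-02]
[0.64539157 0.01612076] [0.64563442 0.01617371 0.18654061] [-6.42017114e-06  7.06733878e-01  3.28167505e-05  7.07479487e-01] [-0.47929241 -0.53350161 -0.89466406] 14.4
```

View pics/w5.png

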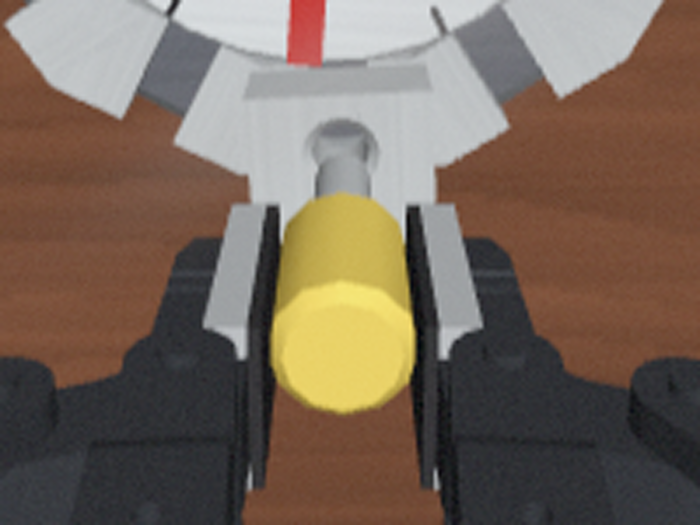

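Run:
```python
from h import *
d=np.load("w5.npz");P=(d['p'],d['q']);f=lambda u,v,z:ray("wrist",(220+(u+.5)/3.5-.5,180+(v+.5)/3.5-.5),z,P)
print(f(342,147,.069),f(342,120,.069),f(343,156,P[0][2]-.1086)+[.0035,0,0],f(343,347,P[0][2]-.0486), f(305,147,.069),f(379,147,.069))
```

```text
[0.64523702 0.01614762 0.069     ] [0.63971657 0.01615474 0.069     ] [0.64698211 0.01633765 0.07794061] [0.64580338 0.0163079  0.13794061] [0.6452288  0.00903122 0.069     ] [0.64524511 0.023264   0.069     ]
```

Run:
```python
from h import *
t=np.array([.64479,.01600]);f0=np.array(arm.read_ft_force())
arm.line_to([t[0],t[1],.1835],.05);z=.1835
while z>.1485:
    z-=.0015;arm.line_to([t[0],t[1],z],.03)
    f=np.array(arm.read_ft_force())-f0;p=np.array(arm.read_tool_pos())
    print(round(z,4),np.round(p-[*t,0],4),np.round(f,1))
    if abs(f[2])>6 or np.hypot(*f[:2])>8:break
print(arm.read_time(),arm.read_opening())
```

```text
0.182 [-1.000e-04  0.000e+00  1.818e-01] [0.2 0.1 1.3]
0.1805 [-1.000e-04  0.000e+00  1.804e-01] [ 0.3  0.2 -0.5]
0.179 [-1.000e-04  0.000e+00  1.789e-01] [0.6 0.7 0.2]
0.1775 [-1.000e-04 -0.000e+00  1.774e-01] [ 0.4 -0.2  0.1]
0.176 [-1.000e-04  0.000e+00  1.759e-01] [0.4 0.2 0.2]
0.1745 [-1.000e-04 -0.000e+00  1.744e-01] [0.8 0.6 0.2]
0.173 [-1.000e-04  0.000e+00  1.729e-01] [ 0.8  0.5 -0. ]
0.1715 [-1.000e-04 -0.000e+00  1.714e-01] [0.7 1.8 0.3]
0.17 [-1.000e-04 -0.000e+00  1.698e-01] [ 1.9  0.4 -0.8]
0.1685 [-1.000e-04 -0.000e+00  1.684e-01] [-0.4  1.5  0.4]
0.167 [-1.000e-04 -0.000e+00  1.668e-01] [-0.1  1.1  0.1]
0.1655 [-1.000e-04  0.000e+00  1.653e-01] [-0.3 -0.5 -0.1]
0.164 [-1.000e-04  0.000e+00  1.638e-01] [ 1.4 -0.1 -1. ]
0.1625 [-1.000e-04  0.000e+00  1.623e-01] [0.8 0.9 0.1]
0.161 [-1.000e-04  0.000e+00  1.609e-01] [-0.1  0.6  0.8]
0.1595 [-1.000e-04  0.000e+00  1.593e-01] [ 0.8  0.8 -0.3]
0.158 [-1.000e-04  0.000e+00  1.579e-01] [-0.   0.1  0.7]
0.1565 [-1.000e-04 -0.000e+00  1.564e-01] [-0.1  0.7  1.2]
0.155 [-1.000e-04 -0.000e+00  1.549e-01] [-0.8 -0.3 -0.1]
0.1535 [-1.000e-04  0.000e+00  1.534e-01] [0.3 0.8 0.3]
0.152 [-1.000e-04  0.000e+00  1.518e-01] [0.5 0.9 0.7]
0.1505 [-1.000e-04 -0.000e+00  1.504e-01] [ 0.2  1.  -0.6]
0.149 [-1.000e-04 -0.000e+00  1.489e-01] [0.9 1.9 1.2]
0.1475 [ 0.0002 -0.      0.1477] [0.9 1.6 1.3]
20.65 0.22013039526386335
```

The nose went to 39 mm above the bench with no resistance, which is slot depth. Now I release, back off and check.

Run:
```python
from h import *
arm.move_gripper(.55)
p=np.array(arm.read_tool_pos());print(p,arm.read_ft_force())
arm.line_to([p[0],p[1],.23],.12)
arm.movep([.60,.02,.26],quat(np.pi/2));arm.pause(.3)
p=np.array(arm.read_tool_pos());r=np.array(arm.read_eef_rot());np.savez("w6",p=p,q=r)
a=snapshot("wrist")[60:290,190:450];b=snapshot("side")[130:250,280:410]
R=lambda i:cv2.resize(i,(390,400),interpolation=cv2.INTER_CUBIC)
cv2.imwrite("pics/w6.png",np.hstack([R(a),R(b)]))
print(p,arm.read_time(),arm.read_ft_force())
```

```text
[0.64475041 0.01602553 0.14746384] [-0.88796496  0.90959264 -0.07025057]
[0.60023649 0.01985009 0.25893735] 22.6083 [-0.08800849  0.13658111  0.2710667 ]
```

View pics/w6.png

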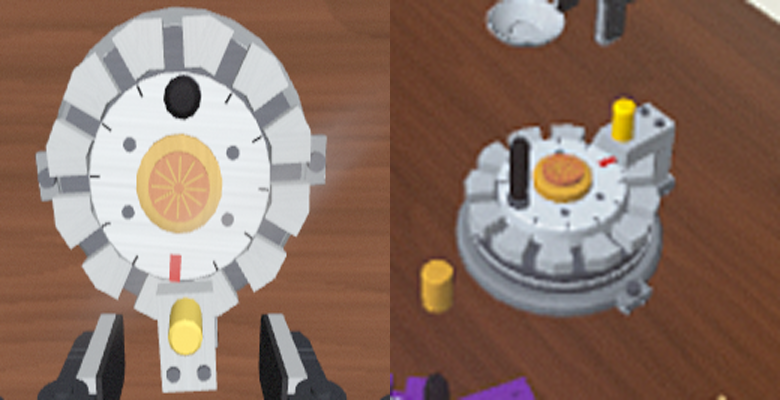

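The red mark is by the bracket and the yellow head appears to be sitting on it. I'll check the head height by a light touch with shut fingers.

Run:
```python
from h import *
arm.move_gripper(0,20)
arm.movep([.6452,.0162,.20],quat(np.pi/2));arm.line_to([.6452,.0162,.1785],.08);arm.pause(.2)
f0=np.array(arm.read_ft_force());z=.1785
while z>.1695:
    z-=.0004;arm.line_to([.6452,.0162,z],.01);arm.pause(.05)
    f=np.mean([arm.read_ft_force() for _ in range(3)],0)-f0
    if f[2]>2.5:break
print(z,arm.read_tool_pos(),f,arm.read_opening())
arm.line_to([.6452,.0162,.25],.12);arm.pause(.2);print(arm.read_time())
a=snapshot("wrist");cv2.imwrite("pics/w7full.png",a)
```

```text
0.17129999999999979 [0.6453506  0.01623501 0.1717974 ] [-0.44143054  0.01064874  4.05275356] 0.004148503156331937
30.5417
```

Contact came at TCP 0.1718, which puts the head top at 98.8 mm. Fully home is 99 mm, and a pin resting on the ring would be 108 mm.

Run:
```python
from h import *
ticket.finish_job();print(arm.read_time())
```

```text
the job is handed in; nothing more can be done
the job is handed in; nothing more can be done
```

The index pin is fully home in the slot by the red mark, and I handed the job in at about 30.5 s of the 61 s allowed; no verdict was reported.

- **Cranking:** I turned the grey table's wheel about 78° counter-clockwise, the shorter way. The wrist image then put the crank at 173° from the bracket, about 3.03 rad on the wheel joint, with the slots within about 0.5° of the bush.
- **Pin:** I lowered it through the bracket in 1.5 mm steps and met almost no force (under 2 N). It went straight into the slot, so the crank needed no easing.
- **Last checks:** After release, the images showed the red mark at the bracket and the head standing on it. A light touch of about 4 N with shut fingers found the head top at 98.8 mm, against 99 mm nominal. The arm then withdrew upwards, clear of everything.
- **Not checked:** I took but did not view a final picture after that touch. I also did not re-measure the other bench items, but nothing I did came near them.

No check failed. The mark, slot and crank measurements agreed to within about 2°.

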